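Clip the hearing screener into its spring charging cradle

ROBOT

A 6-joint arm with a two-finger parallel gripper is mounted at the origin on the work surface. World frame = base frame: x ahead of the robot, y to its left, z up, the work surface at z = 0. Lengths are in m, angles in rad, forces in N, time in s.
With the tool pointing down it reaches from about 0.35 to 0.775 m from the base axis. Payload 7.3 kg.
Tool frame: the origin (TCP) lies at the very end of the fingers, on their centre line; the grasp point (between the pads) lies grip_point_offset behind it (grip_point_offset is the distance from the TCP to the grasp point, in m); z points along the fingers, y is the direction in which the jaws open and shut (so a half turn about z gives the same grasp; the last joint's range is limited). The gripper opens to 92 mm and grips with 3 to 60 N. Pads are 19 mm wide; open, the fingers measure 130 mm over their backs; the gripper's body (75 mm by 190 mm) begins 47 mm behind the grasp point.
Start: joints at [1.086, 0.342, 1.524, -0, 1.275, -0.146], TCP at [0.174, 0.495, 0.227] pointing down, gripper open.
Joint ranges: [-2.53, 2.53], [-0.77, 2.02], [0.04, 2.7], [-1, 4.14], [0.28, 2.66], [-3.11, 3.11]. Speed limits (rad/s): [2.57, 2.57, 3.14, 3.14, 3.14, 3.14].

INTERFACE

Orientations are given as [roll, pitch, yaw] about the fixed x, y, z axes, in that order (R = Rz(yaw) Ry(pitch) Rx(roll)).
In Python, from cell import * gives the robot as it stands.
- The arm moves only by the shell command python3 -m inch 'ROWS' [OPENING] [FORCE]. ROWS is JSON, a list that holds one entry, the list of rows, each a list of 4 numbers: the shift along the tool's x, y, z in mm, then the turn about the tool's z in rad. In form: [[[x, y, z, roll], ...]]. A call has 1 to 10 rows; each row shifts and turns the commanded pose from where the row before left it, along the tool's axes as they then stand; what a row does not reach is not made up. A row lasts 1/8 s, in which the tool goes at most 62.5 mm and 10.7 degrees, less where a joint would pass 70% of its speed; a pose out of reach is approached as far as the arm can. A call with a gripper value outside its range is refused whole. OPENING is the closure, from -1 (fully open) to 1 (shut), set as the call begins (- or left out, the last holds). The fingers move at their own pace and stop on an object; FORCE is the grip in N (left out, the last holds). Time passes only in rows, so rows that do not move let the fingers close. It gives the time, the measured TCP pose, the force and the opening at its end, in the units of the state.
- observe(): the state, without advancing time (a new reading comes with each control period).
- read_camera(name): name is "side" or "top" or "wrist"; returns a dict with "img" (384x512x3 uint8, blue, green, red), "fx", "fy", "cx", "cy" (pixels), "eye" and "rotation" of the camera in the world; the wrist camera has in their place "T_tool_cam" (4x4, takes a point from camera to tool coordinates, whose origin is the TCP and whose axes are the flange's). Camera axes: x right, y down, z forward; pixel columns grow to the right and rows downward; lengths in m; the calibration is good to about 2 mm. The wrist camera is an equidistant fisheye: a pixel r from the principal point sees the ray r / f radians off the axis. A picture is of the moment at which its call begins: read the wrist's pose just before it. There is no depth.
- hand_in(): hands the job in, once; it reports no verdict.
Trained networks look in the newest picture that a camera, given by its name, has taken for a name from the list of things; names that differ only in an ending like _2 or _b are one class to them, and where a whole thing is asked for, a point or a joint stands for the part that bears it (a point fixed in the world has none). Each returns a list of dicts, best first, with "conf" (0 to 1); they miss things now and then, are a little off and sometimes report something else, mostly with a low value. They report only what shows in the picture. A call takes as long as a camera call.
- boxes_of(camera, label): "at" ([row, column] in pixels, amid what is visible of it).
- place_of(camera, label): "at" ([row, column] in pixels: a listed point, or the origin of a listed thing).
The state is a dict: "time": time; "qpos": joint angles; "qvel": joint speeds; "joint_efforts": joint torques, N m; "tool_pos": TCP position; "tool_rot": TCP orientation; "contact_force": force on the tool from outside, world axes, zero at the start; "torque": the same for the moment, N m; "opening": finger opening in m.
Only numpy, scipy, OpenCV 4.12 (cv2) and the standard library are available. Lean on these libraries where they do the work, as an engineer would, in place of code of your own. Each camera call takes 0.05 s, during which the arm holds its last target. There are 200 camera calls.

TASK

Clear the charging cradle: lift off the little red-lidded ear-tip pot and stand it upright in the steel tray. Then clip the hand-held hearing screener into the cradle, screen up and its blue head end at the blue jaw: push one end into its sprung jaw, lower the other end, and let the two jaws centre it lying flat on the rail under both lips. Do not tip the pot, and leave the two bottles, the beaker and the otoscope where they are.

Things in the scene. Friction and masses are not known exactly. Their poses are not given: they have to be found in the camera images.
- cradle: Fixed charging cradle, 256 x 70 mm, 39 mm high. Origin: centre of its underside, on the counter; x runs along it towards the blue jaw, z up. Base plate 8 mm thick; on it an aluminium rail along x, 30 mm wide, 232 mm long, flat top 20 mm above the counter. A blue jaw (+x) and a white jaw (-x) ride on the rail, each pressed towards the middle by a spring.
- rail_mid (a point): Middle of the rail's top (gold contacts), 20 mm above the counter; axes as the cradle's. The middle of the seated screener's underside belongs here, each jaw then pushed back about 5 mm. The screener is 10 mm longer than the jaws' rest gap: to get its second end down past the second lip, the first jaw must be pushed back 16 to 25 mm (20 is good).
- blue_face (a point): On the blue jaw: middle of its pushing face, at rail-top height; 70 mm from rail_mid at rest, moves with the jaw. The jaw is 56 mm wide, 16 mm deep behind the face, 19 mm high above the rail. Its lip reaches 5.5 mm inward from the face, underside 14 mm above the rail. The pocket under the lip is 41 mm wide; its side cheeks flare outward and end 21 mm inward of the face.
- white_face (a point): The same point on the white jaw, which is the mirror image of the blue one (at cradle x = -70 mm at rest).
- handset_center (a point): Hand-held hearing screener: loose white bar, screen and keys on top, 0.2 kg. Point: its centre, 15 mm above its flat underside; x to the blue-banded head end, z out of the screen. Base 150 x 36 x 9 mm; on it, centred, the body 112 x 44 mm, top 30 mm above the underside. So at each end a tongue 19 long, 36 wide, 9 mm thick sticks out, to go under a jaw's lip. Grasp across the 44 mm.
- jaw_blue (a joint): How far the blue jaw is pushed back outwards (cradle +x), in m: 0 at rest (empty), 0.026 at the stop. Spring: about 3 N to start, plus 0.5 N per mm.
- jaw_grey (a joint): The same for the white jaw at the other end, pushed back towards cradle -x.
- handset_head (a point): Tip of the screener's tongue at the head end (the end with the blue band), 75 mm along x from handset_center, 15 mm above the underside.
- pot_center (a point): Ear-tip pot: loose white pot with a red lid, 32 mm diameter, 45 mm high, 50 g; the point is at its centre, 22.5 mm above its foot. It starts standing on the cradle's rail between the jaws.
- tray: Fixed open steel tray, 140 (x) x 110 (y) mm, 22 mm high, walls and floor 3 mm thick, empty. Origin: centre of its underside on the counter.
- amber_center (a point): Bystander: amber glass bottle, 38 mm diameter, 75 mm high, standing beside the cradle; the point is at its centre, half-way up. Leave it alone.
- gel_center (a point): Bystander: clear gel bottle with a blue cap, 42 mm diameter, 105 mm high, standing on the other side of the cradle; the point is half-way up. Leave it alone.
- otoscope_center (a point): Bystander: otoscope lying beside the screener, about 130 mm long (x), 24 mm wide, 24 mm high, green handle and steel head; the point is at its middle, 10 mm above the counter. Leave it alone.
- beaker_center (a point): Bystander: empty blue beaker, 52 mm diameter, 80 mm high, standing beside the tray; the point is half-way up its middle. Leave it alone.

How it is judged:
At the end, for the whole second after the job is handed in: The screener lies flat on the rail (within 2.5 mm and 0.05 rad), head at the blue jaw, centred within 4 mm along and 5 mm across, both jaws pushed back over 0.5 mm; the pot stands upright (0.15 rad) on the tray floor; both at rest (x of handset_center in the frame of cradle between -0.004 and 0.004 m and y of handset_center in the frame of cradle between -0.005 and 0.005 m and z of handset_center in the frame of cradle between 0.0325 and 0.0375 m and x of handset_head in the frame of cradle above 0.05 m and angle between handset_center's own z axis and vertical below 0.05 rad and value of joint each of jaw_blue, jaw_grey above 0.0005 m and linear speed of each of handset, pot below 0.02 m/s and x of pot_center in the frame of tray between -0.058 and 0.058 m and y of pot_center in the frame of tray between -0.043 and 0.043 m and z of pot_center in the frame of tray below 0.03 m and angle between pot_center's own z axis and vertical below 0.15 rad); the robot touches nothing.
It fails at once if the pot is tipped by more than 0.7 rad (angle between pot_center's own z axis and vertical above 0.7 rad).
It fails at once if the amber bottle is moved more than 25 mm or tipped (distance of amber_center from where it was at the start of the episode above 0.025 m or angle between amber_center's own z axis and vertical above 0.5 rad).
It fails at once if the gel bottle is moved more than 25 mm or tipped (distance of gel_center from where it was at the start of the episode above 0.025 m or angle between gel_center's own z axis and vertical above 0.5 rad).
It fails at once if the otoscope is moved more than 25 mm (distance of otoscope_center from where it was at the start of the episode above 0.025 m).
It fails at once if the beaker is moved more than 25 mm or tipped (distance of beaker_center from where it was at the start of the episode above 0.025 m or angle between beaker_center's own z axis and vertical above 0.5 rad).
It also fails if it takes over 70 s, if anything falls off the work surface, if the arm or the gripper's body presses on something with over 40 N, if the wrist force passes 120 N, or if a joint passes its speed limit or range.

## Working session

There is one attempt and no reset: what is moved stays moved. The work goes in short steps, Python scripts to look and compute and a shell command to move; the robot and the scene stay as the last step left them, time stands still between calls to the robot, and variables do not carry over. Pictures are saved under pics/ and viewed, about 8 in all and at most 12, crops included, and the job is handed in when it is done.

```bash
ls; mkdir -p pics; cat > h.py <<'E'
from cell import *
import numpy as np, cv2
from scipy.spatial.transform import Rotation as R
def ray(cam,at,c,st=None):
    r,cl=at
    if cam=="wrist":
        x=(cl-c["cx"])/c["fx"];y=(r-c["cy"])/c["fy"];t=np.hypot(x,y)
        d=np.array([x/t*np.sin(t),y/t*np.sin(t),np.cos(t)]) if t>0 else np.array([0,0,1.])
        T=np.array(c["T_tool_cam"]);Rt=R.from_euler("xyz",st["tool_rot"]).as_matrix()
        return np.array(st["tool_pos"])+Rt@T[:3,3], Rt@T[:3,:3]@d
    d=np.array([(cl-c["cx"])/c["fx"],(r-c["cy"])/c["fy"],1.])
    return np.array(c["eye"]),np.array(c["rotation"]).reshape(3,3)@d
def atz(e,d,z): return e+d*(z-e[2])/d[2]
def tri(rs):
    A=np.zeros((3,3));b=np.zeros(3)
    for e,d in rs:
        d=d/np.linalg.norm(d);P=np.eye(3)-np.outer(d,d);A+=P;b+=P@e
    return np.linalg.solve(A,b)
E
cat > s1.py <<'E'
from h import *
st=observe();print(st)
Z=dict(cradle=0,rail_mid=.02,blue_face=.02,white_face=.02,handset_center=.015,handset_head=.015,pot_center=.0425,tray=0,amber_center=.0375,gel_center=.0525,otoscope_center=.01,beaker_center=.04)
for cam in("top","side"):
    c=read_camera(cam);cv2.imwrite(f"pics/{cam}0.png",c["img"])
    print(cam,c["fx"],c["eye"])
    for n,z in Z.items():
        for p in place_of(cam,n)[:2]:
            print(n,np.round(p["at"],1),round(p["conf"],2),np.round(atz(*ray(cam,p["at"],c),z),4))
E
python3 s1.py
```

```text
pics
{'time': 0.0, 'qpos': array([ 1.08599207e+00,  3.42699983e-01,  1.52501411e+00, -4.17694707e-05,
        1.27539087e+00, -1.45983494e-01]), 'qvel': array([-2.16241244e-04,  1.09657900e-04,  1.05648502e-04, -9.08738433e-04,
       -8.38181836e-05, -1.15363621e-03]), 'joint_efforts': array([-3.04554296e-04, -4.31236446e+01, -2.44223696e+01,  7.18862540e-02,
        5.56028215e-02, -1.12452753e-04]), 'tool_pos': array([0.1742888 , 0.49479554, 0.22605778]), 'tool_rot': array([-3.14009062e+00, -1.80471823e-04,  2.80278394e+00]), 'contact_force': array([-0.84784193, -0.08000286, -1.07336685]), 'torque': array([ 0.01923698, -0.02498113, -0.02805025]), 'opening': 0.0916319526647016}
top 352.33424959367414 [ 0.37924089 -0.01071459  0.98632708]Traceback (most recent call last):
  File "s1.py", line 9, in <module>
    print(n,np.round(p["at"],1),round(p["conf"],2),np.round(atz(*ray(cam,p["at"],c),z),4))
                                                                 ~~~^^^^^^^^^^^^^^^
  File "h.py", line 12, in ray
    return np.array(c["eye"]),np.array(c["rotation"]).reshape(3,3)@d
                              ~~~~~~~~~~~~~~~~~~~~~~~~~~~~~~~^^^^^
ValueError: cannot reshape array of size 3 into shape (3,3)
```

```bash
sed -i 's/np.array(c\["rotation"\]).reshape(3,3)@d/R.from_euler("xyz",c["rotation"]).as_matrix()@d/' h.py; sed -i 's/^st=.*$//' s1.py; python3 s1.py
```

```text
top 352.33424959367414 [ 0.37924089 -0.01071459  0.98632708]
cradle [203.9 246.4] 0.72 [0.5378 0.0125 0.    ]
rail_mid [203.5 246.8] 0.69 [0.5357 0.0109 0.02  ]
blue_face [179.3 255.4] 0.7 [ 0.6043 -0.0138  0.02  ]
white_face [224.6 237.5] 0.67 [0.4772 0.0368 0.02  ]
white_face [186.6 333. ] 0.31 [ 0.5809 -0.2303  0.02  ]
handset_center [199.2 356.9] 0.69 [ 0.5453 -0.296   0.015 ]
handset_head [175.6 368.1] 0.88 [ 0.6125 -0.3317  0.015 ]
pot_center [198.2 252.3] 0.58 [ 0.5464 -0.0047  0.0425]
pot_center [183.4 215.3] 0.38 [0.5888 0.0965 0.0425]
tray [179.1 153.6] 0.63 [0.613  0.2796 0.    ]
tray [173.9 371.6] 0.4 [ 0.6209 -0.347   0.    ]
amber_center [181.4 149.2] 0.6 [0.5977 0.2805 0.0375]
amber_center [183.7 216.8] 0.49 [0.589  0.0929 0.0375]
gel_center [222.6 281.7] 0.64 [ 0.478  -0.0822  0.0525]
otoscope_center [185.2 332.6] 0.66 [ 0.587  -0.2316  0.01  ]
beaker_center [140.6 144.2] 0.87 [0.7155 0.2991 0.04  ]
beaker_center [189.9 334.3] 0.25 [ 0.5674 -0.2288  0.04  ]
side 453.2905364096024 [0.32498079 0.83540259 0.89312282]
cradle [214.4 272.5] 0.94 [0.5361 0.0057 0.    ]
rail_mid [205.9 271.1] 0.66 [ 0.5434 -0.0055  0.02  ]
blue_face [199.5 249.6] 0.72 [ 0.6069 -0.0127  0.02  ]
white_face [223.4 293.2] 0.78 [0.4709 0.0403 0.02  ]
handset_center [144.  290.5] 0.9 [ 0.5595 -0.2947  0.015 ]
handset_head [131.6 276. ] 0.69 [ 0.621  -0.3461  0.015 ]
pot_center [202.1 270. ] 0.49 [0.5444 0.0032 0.0425]
amber_center [293.1 212.2] 0.59 [0.5917 0.3118 0.0375]
gel_center [185.3 299. ] 0.98 [ 0.4832 -0.0725  0.0525]
otoscope_center [157.7 275.3] 0.65 [ 0.5894 -0.2206  0.01  ]
beaker_center [273.6 163.5] 0.72 [0.7174 0.2956 0.04  ]
beaker_center [221.9 292.2] 0.47 [0.4712 0.0542 0.04  ]
```

View pics/top0.png

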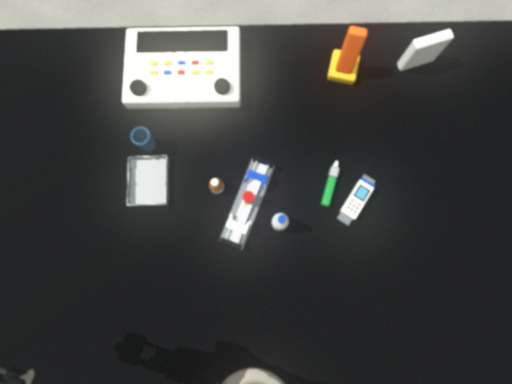

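View pics/side0.png

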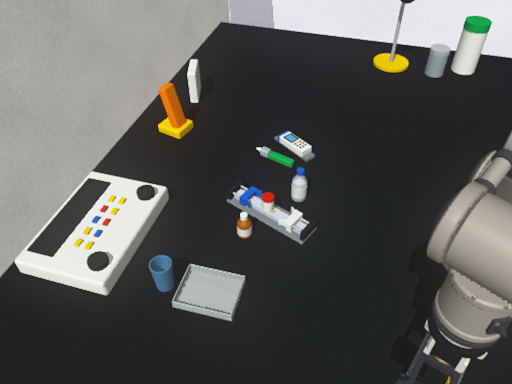

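```bash
cat >> h.py <<'E'
def go(x,y,z,yaw=None):
    "tool-axis shift (mm) in present axes, and turn to apply afterwards"
    s=observe();Rt=R.from_euler("xyz",s["tool_rot"]).as_matrix()
    d=Rt.T@(np.array([x,y,z])-s["tool_pos"])*1000
    t=None if yaw is None else (s["tool_rot"][2]-yaw+np.pi)%(2*np.pi)-np.pi
    print("shift",np.round(d,1),"turn",t,"now",np.round(s["tool_pos"],4),np.round(s["tool_rot"],4),"t",round(s["time"],2),"F",np.round(s["contact_force"],1),"open",round(s["opening"],4))
E
python3 - <<'E'
from h import *
import cell
print([n for n in dir(cell) if not n.startswith("__")], getattr(cell,"grip_point_offset",None))
c=read_camera("wrist");print(np.round(c["T_tool_cam"],3),c["fx"],c["cx"],c["cy"])
go(.52,.0,.25,3.26)
E
```

```text
['IKError', 'boxes_of', 'grip_point_offset', 'hand_in', 'observe', 'place_of', 'read_camera'] 0.0188
[[ 0.001 -0.961 -0.276  0.073]
 [ 1.     0.     0.001 -0.001]
 [-0.001 -0.276  0.961 -0.157]
 [ 0.     0.     0.     1.   ]] 297.3186396354542 250.77678072328797 192.93246366376374
shift [-490.5 -352.2  -23.3] turn -0.45719160890490684 now [0.1745 0.4952 0.2267] [ 3.1415 -0.      2.8028] t 1.45 F [-0.9  1.3  0. ] open 0.092
```

```bash
python3 -m inch '[[[-49,-35,-2,0],[-49,-35,-2,0],[-49,-35,-2,0],[-49,-35,-2,0],[-49,-35,-2,0],[-49,-35,-2,0],[-49,-35,-2,0],[-49,-35,-2,0],[-49,-35,-2,0],[-49,-35,-2,0]]]'; python3 -m inch '[[[0,0,0,-0.15],[0,0,0,-0.15],[0,0,0,-0.15],[0,0,0,0],[0,0,0,0]]]'
cat > s2.py <<'E'
from h import *
import sys
names=sys.argv[2].split(",")
Z=dict(cradle=0,rail_mid=.02,blue_face=.02,white_face=.02,handset_center=.015,handset_head=.015,pot_center=.0425,tray=0,amber_center=.0375,gel_center=.0525,otoscope_center=.01,beaker_center=.04)
st=observe();c=read_camera("wrist");cv2.imwrite(f"pics/{sys.argv[1]}.png",c["img"])
for n in names:
    for p in place_of("wrist",n)[:2]:
        print(n,np.round(p["at"],1),round(p["conf"],2),np.round(atz(*ray("wrist",p["at"],c,st),Z[n]),4))
go(.545,0,.25,3.26)
E
python3 s2.py w1 rail_mid,blue_face,white_face,pot_center,gel_center,amber_center
```

```text
time: 2.7
tool_pos: [0.5212, 0.0004, 0.247]
tool_rot: [3.141, 0.0, 2.802]
contact_force: [1.5, 0.4, -0.4]
opening: 0.0917
time: 3.32
tool_pos: [0.5203, 0.0023, 0.2467]
tool_rot: [3.142, 0.0, -3.033]
contact_force: [0.7, -0.1, -0.3]
opening: 0.092
rail_mid [181.5 255.2] 0.92 [0.5405 0.0096 0.02  ]
rail_mid [237.  417.2] 0.55 [0.6008 0.2775 0.02  ]
blue_face [227.6 229.8] 0.81 [ 0.6102 -0.0183  0.02  ]
white_face [133.  281.4] 0.85 [0.4725 0.036  0.02  ]
pot_center [189.  253.4] 0.63 [0.5449 0.0074 0.0425]
gel_center [138.6 189.6] 0.69 [ 0.4881 -0.0758  0.0525]
amber_center [228.8 314. ] 0.97 [0.5929 0.0957 0.0375]
shift [-24.3  -5.   -3.3] turn -0.007569875298902851 now [0.5203 0.0023 0.2467] [ 3.1415  0.     -3.0308] t 3.67 F [ 0.5 -0.4  1. ] open 0.092
```

View pics/w1.png

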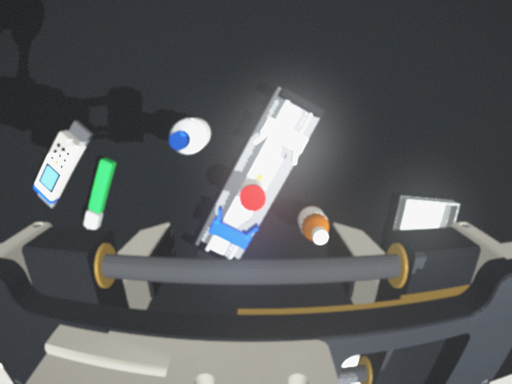

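```bash
python3 - <<'E'
from h import *
img=cv2.imread("pics/w1.png").astype(int)
m=((img[...,2]>130)&(img[...,1]<70)&(img[...,0]<70)).astype(np.uint8)
n,l,s,ce=cv2.connectedComponentsWithStats(m);i=1+np.argmax(s[1:,4]);print(s[i],ce[i])
st=observe();c=read_camera("wrist")
p=atz(*ray("wrist",ce[i][::-1],c,st),.064);print(p)
go(p[0],p[1],.11,3.26)
E
```

```text
Traceback (most recent call last):
ValueError: attempt to get argmax of an empty sequence
```

```bash
python3 - <<'E'
from h import *
img=cv2.imread("pics/w1.png").astype(int)
print(img[198,253])
m=((img[...,2]-np.maximum(img[...,1],img[...,0])>80)&(np.abs(img[...,1]-img[...,0])<25)).astype(np.uint8)
n,l,s,ce=cv2.connectedComponentsWithStats(m);i=1+np.argmax(s[1:,4]);print(s[i],ce[i])
st=observe();c=read_camera("wrist")
p=atz(*ray("wrist",ce[i][::-1],c,st),.064);print(p)
go(p[0],p[1],.11,3.26)
E
```

```text
[110 111 247]
[240 185  25  26 508] [252.27952756 197.28543307]
[0.54940966 0.00644728 0.064     ]
shift [-29.4   1.  136.7] turn -0.00751179747755959 now [0.5203 0.0022 0.2467] [ 3.1416e+00  1.0000e-04 -3.0307e+00] t 3.73 F [ 0.2  0.1 -0.3] open 0.0921
```

```bash
python3 -m inch '[[[-15,0.5,30,0],[-14.4,0.5,40,0],[0,0,50,0],[0,0,50,0],[0,0,30,0],[0,0,17.7,0],[0,0,0,0],[0,0,0,0]]]'; python3 -m inch '[[[0,0,0,0],[0,0,0,0],[0,0,0,0],[0,0,0,0],[0,0,0,0],[0,0,0,0]]]' 1 15
```

```text
time: 4.72
tool_pos: [0.55, 0.0064, 0.0298]
tool_rot: [-3.141, 0.001, -3.03]
contact_force: [-0.0, 0.3, -0.2]
opening: 0.092
time: 5.48
tool_pos: [0.5494, 0.0065, 0.029]
tool_rot: [3.142, 0.0, -3.03]
contact_force: [0.2, -0.8, 0.1]
opening: 0.0362
```

```bash
python3 -m inch '[[[0,0,0,0],[0,0,0,0],[0,0,-20,0],[0,0,-50,0],[0,0,-50,0],[0,0,-20,0],[0,0,0,0]]]'; python3 - <<'E'
from h import *
# tray corners from the top view: bright inner floor
for cam in("top","side"):
    c=read_camera(cam)
    print(cam,[(np.round(p["at"],1),round(p["conf"],2),np.round(atz(*ray(cam,p["at"],c),0.0),4)) for p in boxes_of(cam,"tray")[:2]+place_of(cam,"tray")[:1]])
img=read_camera("top")["img"];
m=(img.max(2)>60).astype(np.uint8);m[:152]=0;m[215:]=0;m[:,:115]=0;m[:,180:]=0
n,l,s,ce=cv2.connectedComponentsWithStats(m);i=1+np.argmax(s[1:,4]);print(s[i],ce[i])
c=read_camera("top")
x,y,w,h,_=s[i]
for a in((y,x),(y,x+w),(y+h,x),(y+h,x+w)):print(atz(*ray("top",a,c),.02))
go(.605,.28,.18,-3.03)
E
```

```text
time: 6.35
tool_pos: [0.5502, 0.0064, 0.1705]
tool_rot: [-3.141, 0.003, -3.03]
contact_force: [-0.4, 0.2, -1.0]
opening: 0.032
top [(array([181.2, 147.7]), 0.56, array([ 0.607 ,  0.2964, -0.    ])), (array([181.4, 151.7]), 0.94, array([0.6063, 0.2848, 0.    ]))]
side [(array([293.7, 211.9]), 0.87, array([0.6035, 0.2906, 0.    ])), (array([292.2, 212.1]), 0.94, array([0.6045, 0.2867, 0.    ]))]
[ 115  152   65   63 3890] [148.54498715 182.77197943]
[0.6894216  0.38821697 0.02      ]
[0.68700858 0.20111818 0.02      ]
[0.50726447 0.37704044 0.02      ]
[0.50539682 0.1960909  0.02      ]
shift [-85.9 265.6 -11.9] turn -0.00043904313137188566 now [0.5491 0.0065 0.1681] [ 3.1411e+00 -1.5000e-03 -3.0304e+00] t 6.75 F [-0.6  0.5 -0.7] open 0.032
```

```bash
python3 -m inch '[[[-6,20,0,0],[-12,42,0,0],[-16,50,0,0],[-16,50,0,0],[-16,50,0,0],[-10,40,0,0],[-6,22,0,0],[0,0,20,0],[0,0,40,0],[0,0,40,0]]]'; python3 -m inch '[[[0,0,30,0],[0,0,15,0],[0,0,5,0],[0,0,0,0]]]'; python3 - <<'E'
from h import *
go(.60,.288,.0135)
st=observe();c=read_camera("wrist");cv2.imwrite("pics/w2.png",c["img"])
E
```

```text
time: 8.0
tool_pos: [0.6004, 0.288, 0.0676]
tool_rot: [3.142, 0.0, -3.03]
contact_force: [0.2, 0.4, 0.0]
opening: 0.0318
time: 8.5
tool_pos: [0.601, 0.2881, 0.0197]
tool_rot: [3.141, 0.001, -3.03]
contact_force: [0.5, -0.5, -0.7]
opening: 0.0322
shift [1.  0.  6.2] turn None now [0.601  0.2881 0.0197] [ 3.1413e+00  1.2000e-03 -3.0304e+00] t 8.5 F [ 0.5 -0.5 -0.7] open 0.0322
```

View pics/w2.png

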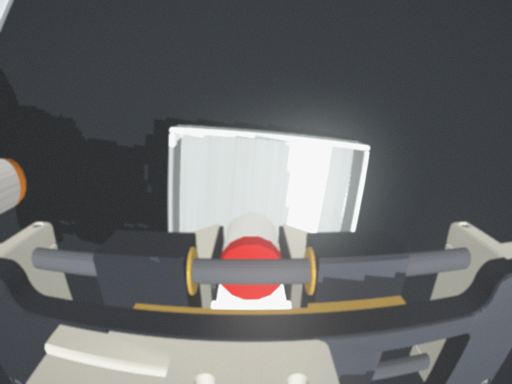

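```bash
python3 -m inch '[[[0,0,4,0],[0,0,3,0],[0,0,0,0],[0,0,0,0]]]'; python3 -m inch '[[[0,0,0,0],[0,0,0,0],[0,0,0,0]]]' -0.1 ; python3 -m inch '[[[0,0,-15,0],[0,0,-40,0],[0,0,-60,0],[0,0,-60,0]]]'; python3 - <<'E'
from h import *
go(.52,-.27,.22,2.65)
E
```

```text
time: 9.05
tool_pos: [0.6005, 0.2879, 0.0121]
tool_rot: [3.142, 0.0, -3.03]
contact_force: [0.0, -0.5, -0.5]
opening: 0.032
time: 9.43
tool_pos: [0.6006, 0.2879, 0.0121]
tool_rot: [3.142, 0.0, -3.03]
contact_force: [0.2, -0.1, 0.6]
opening: 0.05
time: 9.93
tool_pos: [0.6003, 0.2878, 0.19]
tool_rot: [3.141, 0.001, -3.03]
contact_force: [1.0, -0.3, -0.6]
opening: 0.0503
shift [ 141.7 -545.5  -30.3] turn 0.6027964806228763 now [0.6003 0.2878 0.19  ] [ 3.1413e+00  9.0000e-04 -3.0304e+00] t 9.93 F [ 1.  -0.3 -0.6] open 0.0503
```

```bash
python3 -m inch '[[[14.2,-54.5,-3,0],[14.2,-54.5,-3,0],[14.2,-54.5,-3,0],[14.2,-54.5,-3,0],[14.2,-54.5,-3,0],[14.2,-54.5,-3,0],[14.2,-54.5,-3,0],[14.2,-54.5,-3,0],[14.2,-54.5,-3,0],[14.2,-54.5,-3,0]]]' -1; python3 -m inch '[[[0,0,0,0.15],[0,0,0,0.15],[0,0,0,0.15],[0,0,0,0.15],[0,0,0,0],[0,0,0,0]]]' ; python3 s2.py w3 handset_center,handset_head,otoscope_center; python3 - <<'E'
from h import *
c=read_camera("side");cv2.imwrite("pics/side1.png",cv2.resize(c["img"][230:330,130:330],None,fx=3,fy=3))
E
```

```text
time: 11.18
tool_pos: [0.5195, -0.2713, 0.2185]
tool_rot: [-3.141, 0.002, -3.03]
contact_force: [-0.1, -0.2, 0.7]
opening: 0.0917
time: 11.92
tool_pos: [0.5199, -0.2695, 0.2177]
tool_rot: [-3.142, 0.001, 2.656]
contact_force: [-0.3, 0.3, -0.2]
opening: 0.0916
handset_center [197.6 244.1] 0.96 [ 0.5481 -0.2943  0.015 ]
handset_head [249.4 239.7] 0.6 [ 0.6098 -0.3342  0.015 ]
otoscope_center [194.6 305. ] 0.77 [ 0.5826 -0.2235  0.01  ]
otoscope_center [ 39.2 436.2] 0.38 [0.4715 0.0471 0.01  ]
shift [104.1 249.9 -32.9] turn -0.6061211051190711 now [ 0.5198 -0.2695  0.2171] [3.1415e+00 1.0000e-04 2.6539e+00] t 12.12 F [-0.6  0.  -0.3] open 0.0918
```

View pics/w3.png

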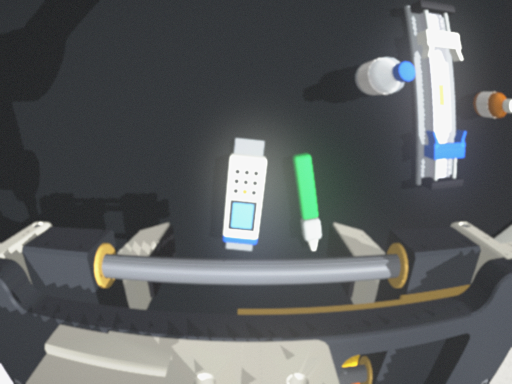

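View pics/side1.png

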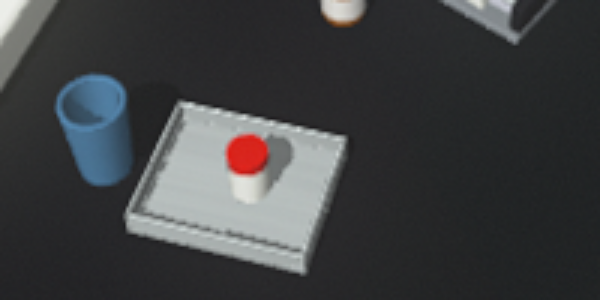

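```bash
cat > s3.py <<'E'
from h import *
st=observe();c=read_camera("wrist");img=c["img"]
for th in(120,160,190,215):
    m=np.zeros(img.shape[:2],np.uint8);m[120:265,205:285]=(img.min(2)>th)[120:265,205:285]
    cs,_=cv2.findContours(m,0,cv2.CHAIN_APPROX_NONE);k=max(cs,key=cv2.contourArea)[:,0]
    P=np.array([atz(*ray("wrist",(v,u),c,st),.03)[:2] for u,v in k],np.float32)*1000
    print(th,k.min(0),k.max(0),cv2.minAreaRect(P))
E
python3 s3.py
```

```text
120 [222 138] [267 240] ((537.2408447265625, -286.981201171875), (47.64897537231445, 127.56999969482422), 56.19384765625)
160 [223 138] [267 239] ((537.0390625, -287.14080810546875), (46.0920524597168, 125.98649597167969), 56.25515365600586)
190 [223 139] [266 239] ((537.214111328125, -287.14630126953125), (45.155357360839844, 124.89592742919922), 56.22819519042969)
215 [223 139] [266 239] ((537.381591796875, -287.3909912109375), (44.43506622314453, 124.06927490234375), 56.18461990356445)
```

```bash
python3 -m inch '[[[0,0,0,0.102],[-20,-2,20,0],[-30,-2,40,0],[-14.2,-0.9,40,0],[0,0,30,0],[0,0,0,0],[0,0,0,0]]]' -0.35; python3 - <<'E'
from h import *
st=observe();c=read_camera("wrist");cv2.imwrite("pics/w4.png",c["img"])
go(.5705,-.3093,.004,2.5516)
E
```

```text
time: 13.1
tool_pos: [0.5711, -0.3097, 0.0884]
tool_rot: [3.142, 0.002, 2.551]
contact_force: [-0.4, 0.2, 0.3]
opening: 0.0618
shift [ 1.2  0.  85. ] turn -0.0005493188118732562 now [ 0.5713 -0.3099  0.089 ] [3.1416e+00 3.1000e-03 2.5511e+00] t 13.15 F [-0.2 -0.3  0.5] open 0.0621
```

View pics/w4.png

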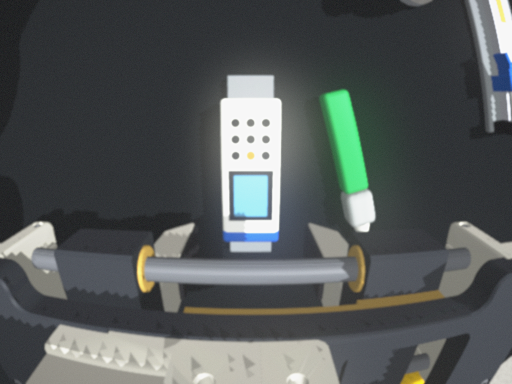

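```bash
python3 -m inch '[[[0.5,0,30,0],[0.5,0,30,0],[0,0,15,0],[0,0,9.5,0],[0,0,0,0],[0,0,0,0]]]'; python3 -m inch '[[[0,0,0,0],[0,0,0,0],[0,0,0,0],[0,0,0,0],[0,0,0,0]]]' 1 25;  python3 -m inch '[[[0,0,-10,0],[0,0,-20,0],[0,0,-50,0],[0,0,-50,0],[0,0,-30,0],[0,0,0,0]]]'; python3 - <<'E'
from h import *
st=observe();c=read_camera("wrist");cv2.imwrite("pics/w5.png",c["img"])
go(.515,.0,.2,2.765)
E
```

```text
time: 13.9
tool_pos: [0.5703, -0.3092, 0.0036]
tool_rot: [3.142, 0.002, 2.551]
contact_force: [-0.2, 0.4, -0.8]
opening: 0.062
time: 14.52
tool_pos: [0.5698, -0.3089, 0.0029]
tool_rot: [3.142, 0.001, 2.551]
contact_force: [-1.2, -0.1, 4.3]
opening: 0.0443
time: 15.28
tool_pos: [0.5707, -0.3095, 0.1652]
tool_rot: [-3.142, 0.005, 2.551]
contact_force: [0.4, -0.8, -2.7]
opening: 0.0436
shift [217.3 226.  -37.5] turn -0.21417336861855274 now [ 0.5697 -0.3087  0.1627] [3.1415e+00 1.1000e-03 2.5508e+00] t 15.32 F [ 0.4 -0.3 -2.6] open 0.044
```

View pics/w5.png

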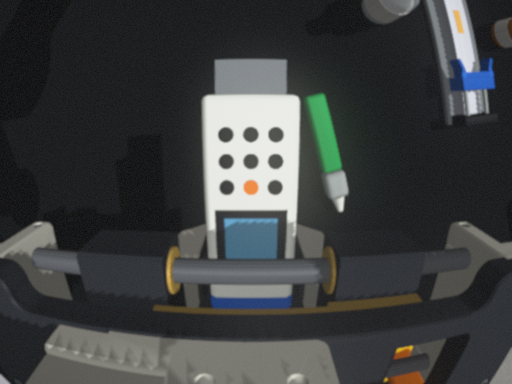

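```bash
python3 - <<'E'
from h import *
st=observe();c=read_camera("wrist")
Rt=R.from_euler("xyz",st["tool_rot"]).as_matrix()
for row,zt in((95,-27),(60,-6),(212,-27)):
    e,d=ray("wrist",(row,251),c,st);e=Rt.T@(e-st["tool_pos"])*1000;d=Rt.T@d
    print(row,atz(e,d,zt))
# rectify w1 in cradle frame (guess centre .541,.0093, yaw -.3757) on plane z=.02 ; 2px/mm
img=cv2.imread("pics/w1.png")
s1=dict(tool_pos=np.array([.5203,.0022,.2467]),tool_rot=[3.1415,0,-3.0307])
T=np.array(c["T_tool_cam"]);R1=R.from_euler("xyz",s1["tool_rot"]).as_matrix()
def rect(z,name=None):
    uu,vv=np.meshgrid(np.arange(-150,150,.5)/1000,np.arange(60,-60,-.5)/1000)
    a=-.3757;X=.541+np.cos(a)*uu-np.sin(a)*vv;Y=.0093+np.sin(a)*uu+np.cos(a)*vv
    P=np.stack([X,Y,np.full_like(X,z)],-1)-s1["tool_pos"]
    p=(P@R1-T[:3,3])@T[:3,:3]
    th=np.arctan2(np.hypot(p[...,0],p[...,1]),p[...,2]);r=np.hypot(p[...,0],p[...,1])
    return cv2.remap(img,(c["cx"]+c["fx"]*th*p[...,0]/r).astype(np.float32),(c["cy"]+c["fy"]*th*p[...,1]/r).astype(np.float32),1)
I=np.vstack([rect(.02),rect(.039)])
for k in range(2):
    y0=240*k+120
    for u in range(-140,141,20):cv2.line(I,(300+2*u,y0-4),(300+2*u,y0+4),(0,0,255) if u%100 else (0,255,0),1)
    for v in (-35,-15,15,35):cv2.line(I,(20,y0-2*v),(60,y0-2*v),(0,255,255),1);cv2.line(I,(540,y0-2*v),(599,y0-2*v),(0,255,255),1)
cv2.imwrite("pics/rect.png",I)
E
```

```text
95 [ 79.75807173  -0.39435792 -27.        ]
60 [98.86358561 -0.3646348  -6.        ]
212 [ 26.5741398   -0.35894416 -27.        ]
```

View pics/rect.png

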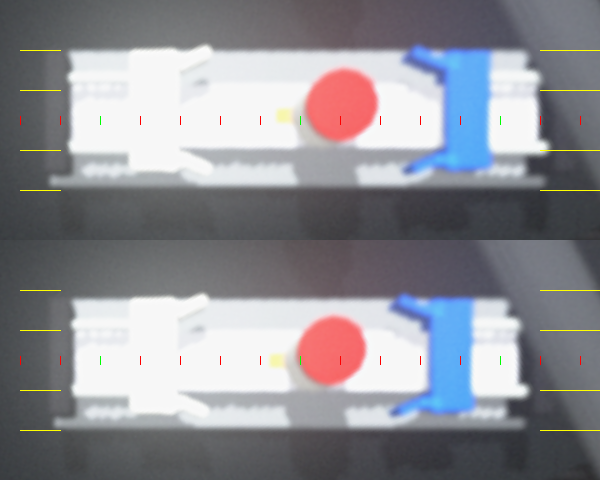

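```bash
python3 -m inch '[[[15,14,-7,0],[35,32,-8,0],[45,40,-8,0],[40,37,-8,0],[23,21.7,-6,0],[0,0,0,-0.107],[0,0,0,-0.107],[0,0,0,0],[0,0,0,0],[0,0,0,0]]]'
cat > s4.py <<'E'
from h import *
import sys
st=observe();c=read_camera("wrist");cv2.imwrite(f"pics/{sys.argv[1]}_raw.png",c["img"])
Z=dict(rail_mid=.02,blue_face=.02,white_face=.02,cradle=0,gel_center=.0525)
for n in Z:
    for p in place_of("wrist",n)[:1]:
        q=atz(*ray("wrist",p["at"],c,st),Z[n]);a=-.3757;d=(q[:2]-[.541,.0093])*1000
        print(n,np.round(p["at"],1),round(p["conf"],2),np.round(q,4),"uv",np.round([np.cos(a)*d[0]+np.sin(a)*d[1],-np.sin(a)*d[0]+np.cos(a)*d[1]],1))
T=np.array(c["T_tool_cam"]);R1=R.from_euler("xyz",st["tool_rot"]).as_matrix()
def rect(z):
    uu,vv=np.meshgrid(np.arange(-150,150,.5)/1000,np.arange(60,-60,-.5)/1000)
    a=-.3757;X=.541+np.cos(a)*uu-np.sin(a)*vv;Y=.0093+np.sin(a)*uu+np.cos(a)*vv
    p=((np.stack([X,Y,np.full_like(X,z)],-1)-st["tool_pos"])@R1-T[:3,3])@T[:3,:3]
    r=np.hypot(p[...,0],p[...,1]);th=np.arctan2(r,p[...,2])
    return cv2.remap(c["img"],(c["cx"]+c["fx"]*th*p[...,0]/r).astype(np.float32),(c["cy"]+c["fy"]*th*p[...,1]/r).astype(np.float32),1)
I=np.vstack([rect(.02),rect(.039)])
for k in range(2):
    y0=240*k+120
    for u in range(-140,141,20):cv2.line(I,(300+2*u,y0-4),(300+2*u,y0+4),(0,0,255) if u%100 else (0,255,0),1)
    for v in (-35,-15,15,35):cv2.line(I,(20,y0-2*v),(60,y0-2*v),(0,255,255),1);cv2.line(I,(540,y0-2*v),(599,y0-2*v),(0,255,255),1)
cv2.imwrite(f"pics/{sys.argv[1]}.png",I)
go(.541,.0093,.1,2.7659)
E
python3 s4.py r2
```

```text
time: 16.62
tool_pos: [0.5188, -0.1005, 0.1992]
tool_rot: [3.141, -0.001, 2.764]
contact_force: [-0.1, -1.3, -1.5]
opening: 0.0442
rail_mid [159. 347.] 0.81 [0.5434 0.0122 0.02  ] uv [1.2 3.5]
blue_face [219.5 339.3] 0.72 [ 0.6132 -0.0192  0.02  ] uv [77.6 -0. ]
white_face [ 95.9 346.3] 0.59 [0.4727 0.0358 0.02  ] uv [-73.3  -0.4]
cradle [157.8 338.7] 0.57 [0.5436 0.0074 0.    ] uv [ 3.1 -0.8]
shift [ 20.  110.3  99.5] turn -0.001470013846789353 now [ 0.519  -0.1007  0.1995] [ 3.1415 -0.      2.7644] t 16.93 F [ 0.8 -0.  -2.2] open 0.0438
```

View pics/r2.png

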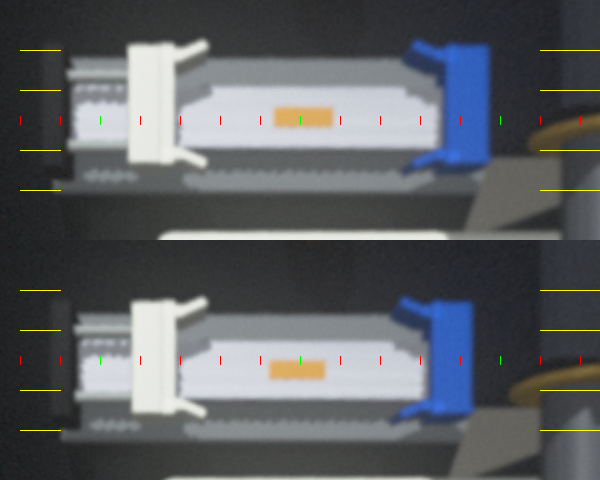

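```bash
python3 -m inch '[[[2,20,0,0],[3,36,0,0],[3,36,0,0],[1.1,20,0,0],[0,0,30,0],[0,0,50,0],[0,0,40,0],[0,0,19.5,0],[0,0,0,0],[0,0,0,0]]]' 1 35
cat > s5.py <<'E'
from h import *
import sys
s=observe();a=-.3757;d=(s["tool_pos"][:2]-[.5429,.0105])*1000
print("uv",np.round([np.cos(a)*d[0]+np.sin(a)*d[1],-np.sin(a)*d[0]+np.cos(a)*d[1]],1),"z",round(s["tool_pos"][2]*1000,1),"yaw err",round(s["tool_rot"][2]-np.pi-a,4),"Fw",np.round(s["contact_force"],1),"M",np.round(s["torque"],2),"open",round(s["opening"],4),"t",round(s["time"],2))
E
python3 s5.py
```

```text
time: 18.18
tool_pos: [0.5525, 0.0066, 0.061]
tool_rot: [3.141, 0.002, 2.765]
contact_force: [-0.2, 0.4, -1.7]
opening: 0.0437
uv [10.4 -0.1] z 61.0 yaw err -0.0013 Fw [-0.2  0.4 -1.7] M [-0.01 -0.04  0.03] open 0.0437 t 18.18
```

```bash
python3 -m inch '[[[0.5,0,8,0],[0,0,5,0],[0,0,3,0],[0,0,0,0]]]'; python3 s5.py; python3 -m inch '[[[0,0,3,0],[0,0,3,0],[0,0,0,0]]]';python3 s5.py; python3 -m inch '[[[0,0,3,0],[0,0,3,0],[0,0,0,0]]]';python3 s5.py
```

```text
time: 18.68
tool_pos: [0.5511, 0.0071, 0.0438]
tool_rot: [-3.142, -0.0, 2.765]
contact_force: [0.1, -0.1, -1.3]
opening: 0.0437
uv [ 8.9 -0.1] z 43.8 yaw err -0.001 Fw [ 0.1 -0.1 -1.3] M [-0.03 -0.03 -0.  ] open 0.0437 t 18.68
time: 19.05
tool_pos: [0.5522, 0.0068, 0.0385]
tool_rot: [3.141, 0.002, 2.765]
contact_force: [2.4, -1.0, 3.6]
opening: 0.044
uv [10. -0.] z 38.5 yaw err -0.0011 Fw [ 2.4 -1.   3.6] M [-0.11 -0.1   0.03] open 0.044 t 19.05
time: 19.42
tool_pos: [0.5514, 0.0071, 0.0319]
tool_rot: [3.141, 0.0, 2.765]
contact_force: [3.2, -1.3, 3.7]
opening: 0.0438
uv [ 9.2 -0. ] z 31.9 yaw err -0.0013 Fw [ 3.2 -1.3  3.7] M [-0.08 -0.24  0.04] open 0.0438 t 19.43
```

```bash
python3 -m inch '[[[-3,0,0,0],[-3,0,0,0],[0,0,0,0]]]';python3 s5.py; python3 -m inch '[[[-3,0,0,0],[-3,0,0,0],[0,0,0,0]]]';python3 s5.py; python3 -m inch '[[[-3,0,0,0],[-3,0,0,0],[0,0,0,0]]]';python3 s5.py
```

```text
time: 19.8
tool_pos: [0.5562, 0.0051, 0.0314]
tool_rot: [-3.141, -0.002, 2.765]
contact_force: [0.3, 0.1, 1.0]
opening: 0.0436
uv [14.4 -0.2] z 31.4 yaw err -0.001 Fw [0.3 0.1 1. ] M [ 0.07  0.29 -0.02] open 0.0436 t 19.8
time: 20.18
tool_pos: [0.5626, 0.0026, 0.0318]
tool_rot: [3.142, -0.0, 2.765]
contact_force: [0.5, 1.0, -1.9]
opening: 0.0435
uv [21.2 -0.2] z 31.8 yaw err -0.0012 Fw [ 0.5  1.  -1.9] M [-0.01 -0.05 -0.02] open 0.0435 t 20.18
time: 20.55
tool_pos: [0.5673, 0.0007, 0.0318]
tool_rot: [-3.141, -0.002, 2.765]
contact_force: [-4.0, 2.7, -0.5]
opening: 0.0442
uv [26.3 -0.2] z 31.8 yaw err -0.0011 Fw [-4.   2.7 -0.5] M [ 0.25  0.73 -0.07] open 0.0442 t 20.55
```

```bash
python3 -m inch '[[[-3,0,0,0],[-3,0,0,0],[0,0,0,0]]]';python3 s5.py; python3 -m inch '[[[-3,0,0,0],[-3,0,0,0],[-2.5,0,0,0],[0,0,0,0],[0,0,0,0]]]';python3 s5.py; python3 - <<'E'
from h import *
c=read_camera("wrist");cv2.imwrite("pics/w6.png",c["img"])
for cam in("top","side"):
    c=read_camera(cam);at=(204,247) if cam=="top" else (206,271)
    r,k=at;cv2.imwrite(f"pics/{cam}_b.png",cv2.resize(c["img"][r-40:r+40,k-50:k+50],None,fx=4,fy=4,interpolation=2))
a=cv2.imread("pics/w6.png");b=cv2.imread("pics/top_b.png");d=cv2.imread("pics/side_b.png")
I=np.zeros((600,800,3),np.uint8);I[:240,:400]=a[0:240,50:450];I[260:580,:400]=b;I[260:580,400:]=d
cv2.imwrite("pics/c6.png",I)
E
```

```text
time: 20.92
tool_pos: [0.5721, -0.0012, 0.0317]
tool_rot: [-3.141, -0.003, 2.765]
contact_force: [-6.5, 2.8, 1.4]
opening: 0.044
uv [31.5 -0.2] z 31.7 yaw err -0.001 Fw [-6.5  2.8  1.4] M [ 0.39  1.04 -0.02] open 0.044 t 20.93
time: 21.55
tool_pos: [0.5787, -0.0039, 0.0315]
tool_rot: [-3.141, -0.006, 2.765]
contact_force: [-10.1, 3.3, 2.8]
opening: 0.0441
uv [38.6 -0.2] z 31.5 yaw err -0.0009 Fw [-10.1   3.3   2.8] M [ 0.64  1.52 -0.03] open 0.0441 t 21.55
```

View pics/c6.png

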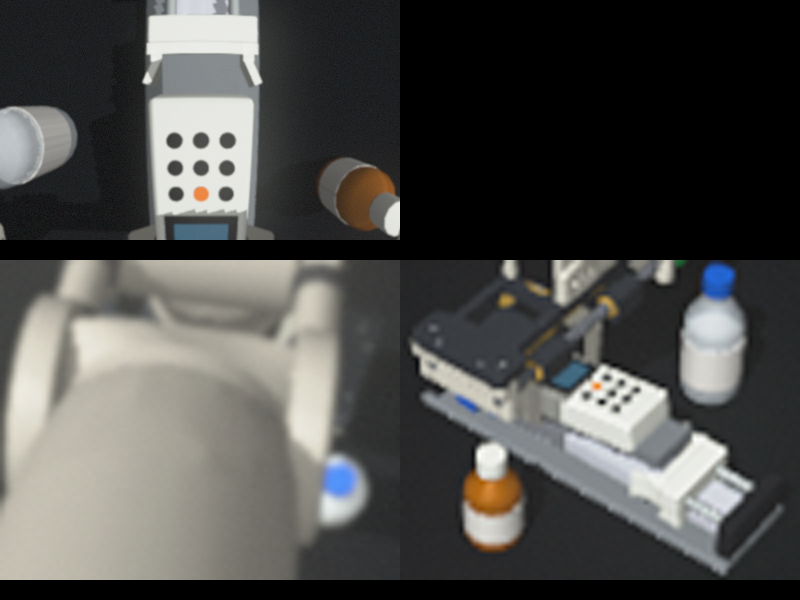

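```bash
python3 -m inch '[[[-2.5,0,0,0],[-2.5,0,0,0],[0,0,0,0],[0,0,0,0]]]';python3 s5.py; python3 -m inch '[[[0,0,3,0],[0,0,2,0],[0,0,0,0]]]';python3 s5.py; python3 -m inch '[[[0,0,2,0],[0,0,2,0],[0,0,0,0]]]';python3 s5.py
```

```text
time: 22.2
tool_pos: [0.5827, -0.0055, 0.0314]
tool_rot: [-3.141, -0.008, 2.765]
contact_force: [-12.2, 5.7, 4.5]
opening: 0.0439
uv [42.9 -0.3] z 31.4 yaw err -0.0009 Fw [-12.2   5.7   4.5] M [ 0.76  1.9  -0.02] open 0.0439 t 22.2
time: 22.58
tool_pos: [0.5826, -0.0053, 0.0267]
tool_rot: [-3.141, -0.008, 2.765]
contact_force: [-13.7, 5.6, 7.5]
opening: 0.0436
uv [42.7 -0.2] z 26.7 yaw err -0.0007 Fw [-13.7   5.6   7.5] M [ 0.87  2.03 -0.01] open 0.0436 t 22.57
time: 22.95
tool_pos: [0.5823, -0.0052, 0.0227]
tool_rot: [-3.141, -0.008, 2.765]
contact_force: [-14.3, 5.9, 9.2]
opening: 0.0438
uv [42.4 -0.2] z 22.7 yaw err -0.0006 Fw [-14.3   5.9   9.2] M [0.87 2.02 0.03] open 0.0438 t 22.95
```

```bash
cat > s6.py <<'E'
from h import *
c=read_camera("wrist");cv2.imwrite("pics/w7.png",c["img"])
for n in("w5","w6","w7"):
    g=cv2.imread(f"pics/{n}.png").min(2).astype(int)
    # white body width by threshold crossing at half level, rows 105..115 and 195..205
    o=[]
    for rows in((103,113),(200,206)):
        p=g[rows[0]:rows[1]].mean(0);o.append([int(x) for x in np.where(p[180:320]>175)[0][[0,-1]]+180])
    print(n,o,[o_[1]-o_[0] for o_ in o],"col250 profile",g[40:104:4,246:256].mean(1).astype(int))
E
python3 s6.py
```

```text
w5 [[204, 299], [207, 296]] [95, 89] col250 profile [ 35  37  36  39  40 130 134 134 135 136 137 137 138 139 220 229]
w6 [[201, 303], [206, 298]] [102, 92] col250 profile [221 231 231 219 133 133 133 133 132 133 134 132 133 135 159 222]
w7 [[204, 300], [207, 297]] [96, 90] col250 profile [223 126 140 141 135 134 134 134 134 134 134 134 136 214 226 226]
```

```bash
python3 -m inch '[[[0,0,0.5,0],[3,0,0,0],[3,0,0,0],[3,0,0,0],[0,0,0,0]]]';python3 s5.py; python3 -m inch '[[[3,0,0,0],[3,0,0,0],[2,0,0,0],[0,0,0,0],[0,0,0,0]]]';python3 s5.py
```

```text
time: 23.62
tool_pos: [0.5762, -0.0027, 0.0223]
tool_rot: [-3.141, -0.003, 2.765]
contact_force: [-7.8, 3.8, 2.3]
opening: 0.0437
uv [35.8 -0.1] z 22.3 yaw err -0.0009 Fw [-7.8  3.8  2.3] M [ 0.42  1.02 -0.02] open 0.0437 t 23.62
time: 24.25
tool_pos: [0.5702, -0.0004, 0.0223]
tool_rot: [3.142, -0.001, 2.765]
contact_force: [-2.9, 2.2, -3.3]
opening: 0.0438
uv [29.4 -0.1] z 22.3 yaw err -0.0011 Fw [-2.9  2.2 -3.3] M [0.25 0.36 0.  ] open 0.0438 t 24.25
```

```bash
python3 -m inch '[[[2,0,0,0],[1,0,0,0],[0,0,0,0],[0,0,0,0]]]';python3 s5.py; python3 -m inch '[[[0,0,0,0],[0,0,0,0],[0,0,0,0],[0,0,0,0]]]' -0.5;  python3 s5.py; python3 -m inch '[[[0,0,-10,0],[0,0,-40,0],[0,0,-60,0],[0,0,-60,0],[0,0,0,0]]]'; python3 s4.py r3; python3 - <<'E'
from h import *
for cam in("top","side"):
    c=read_camera(cam);r,k=(200,200) if cam=="top" else (225,250)
    cv2.imwrite(f"pics/{cam}_c.png",c["img"][r-75:r+75,k-100:k+100])
a=cv2.imread("pics/r3.png");b=cv2.imread("pics/side_c.png")
raw=cv2.imread("pics/r3_raw.png")
I=np.zeros((600,800,3),np.uint8);I[:240,:600]=a[240:];I[240:540,:400]=cv2.resize(b,None,fx=2,fy=2);I[240:480,400:]=raw[:240,50:450]
cv2.imwrite("pics/c7.png",I)
E
```

```text
time: 24.75
tool_pos: [0.5679, 0.0005, 0.0226]
tool_rot: [3.141, 0.001, 2.765]
contact_force: [0.9, -0.2, -5.2]
opening: 0.0436
uv [26.9 -0.1] z 22.6 yaw err -0.0012 Fw [ 0.9 -0.2 -5.2] M [-0.01 -0.21  0.01] open 0.0436 t 24.75
time: 25.25
tool_pos: [0.5677, 0.0006, 0.0227]
tool_rot: [3.141, 0.0, 2.765]
contact_force: [0.2, -0.8, 0.2]
opening: 0.0687
uv [26.7 -0.1] z 22.7 yaw err -0.0011 Fw [ 0.2 -0.8  0.2] M [ 0.03  0.07 -0.02] open 0.0687 t 25.25
time: 25.88
tool_pos: [0.5703, 0.0004, 0.1987]
tool_rot: [3.139, 0.011, 2.765]
contact_force: [1.0, 0.7, -0.8]
opening: 0.0686
white_face [ 77.3 248.4] 0.56 [0.4688 0.0377 0.02  ] uv [-77.6  -0.1]
gel_center [137.1 151. ] 0.79 [ 0.4887 -0.0807  0.0525] uv [ -15.6 -102.9]
shift [26.8 -1.5 91.1] turn -0.00112787258360747 now [0.5668 0.0007 0.191 ] [-3.1409e+00 -3.0000e-03  2.7648e+00] t 26.18 F [ 0.4 -0.3  0.2] open 0.0689
```

View pics/c7.png

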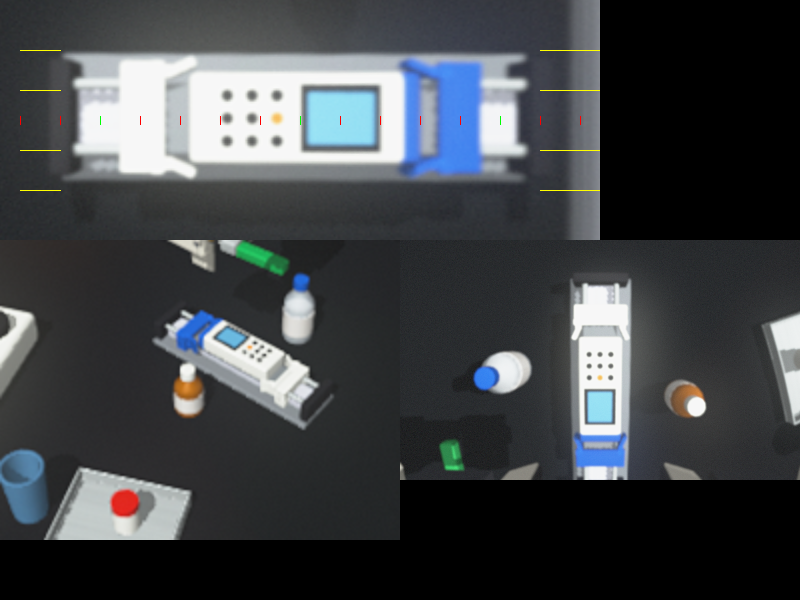

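```bash
python3 -c "
from cell import *
print(hand_in())"
```

```text
the job is handed in; nothing more can be done
None
```

The pot is standing in the steel tray, and the screener is clipped into the cradle with its screen up and its head at the blue jaw. I handed the job in at about 26 s with the gripper open, some 190 mm above the counter and touching nothing. The hand-in gives no verdict, so the result rests on my own checks.

**How it was done:** I gripped the screener 24 mm towards its head, so the gripper body would miss the gel bottle. Lowering its tail onto the white jaw tipped the nose down. I then pushed the nose about 22 mm into the blue jaw, lowered the tail past the white lip, brought it back towards the middle and let go.

**Last checks:**
- **Jaws:** in the final picture the white jaw is pushed back about 4.5 mm and the blue about 5.5 mm, close to the expected 5 mm each.
- **Screener:** its body looks centred to about 1 mm along the rail. The body is the same width at both ends in the picture, so it lies flat. The gripper height before release matched a screener resting on the rail to within 0.5 mm.
- **Pot:** upright in the tray, well clear of the walls.
- **Bystanders:** the bottles and the beaker stand as before. The otoscope was only partly in the last picture. It sat clear of the fingers at the grasp, and nothing suggests it was touched.

**Disagreements:** my different position estimates of the cradle differed by 2–3 mm. The trained networks' points for the jaw faces were 3–8 mm off at times, so I aimed by the jaw and rail edges in rectified pictures. I did not check the otoscope's final position or whether the screener sits exactly flat beyond the checks above.

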